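# Set the sprung stop screw over a setting block and prove the drag

## Robot

A 6-joint arm with a two-finger parallel gripper is mounted at the origin on a cart in front of the work surface, level with it; the furniture and walls round the work are solid. World frame = base frame: x ahead of the robot, y to its left, z up, the work surface at z = 0. Lengths are in m, angles in rad, forces in N, time in s.
With the tool pointing down it reaches from about 0.325 to 0.775 m from the base axis. Payload 9.3 kg.
Tool frame: the origin (TCP) lies at the very end of the fingers, on their centre line; the grasp point (between the pads) lies 19 mm behind it (ctrl.hold_point_z is the distance from the TCP to the grasp point, in m); z points along the fingers, y is the direction in which the jaws open and shut (so a half turn about z gives the same grasp; the last joint's range is limited). The gripper opens to 85 mm and grips with 20 to 120 N. Pads are 22 mm wide; open, the fingers measure 114 mm over their backs; the gripper's body (76 mm by 85 mm) begins 54 mm behind the grasp point. The pads swing forward as they close: fully open they stand 13 mm farther back than shut.
Start: joints at [-1.304, 0.259, 0.021, 1.334, 0, 1.418], TCP at [0.224, -0.502, 0.231] pointing down, gripper open.
Joint ranges: [-3.04, 3.04], [-0.91, 1.82], [-1.04, 1.36], [-1.92, 1.95], [-1.52, 1.45], [-3.14, 3.14]. Speed limits (rad/s): [2.22, 2.22, 2.79, 3.14, 3.14, 3.14].

## Interface

Orientations are given as [roll, pitch, yaw] about the fixed x, y, z axes, in that order (R = Rz(yaw) Ry(pitch) Rx(roll)).
In Python, from rig import ctrl, grab_frame gives the robot as it stands. The module is installed in compiled form; this text tells all that it offers.
- The arm moves only by the shell command python3 -m inch 'ROWS' [FORCE]. ROWS is JSON, a list of rows, each an object with "turn": the turn, a rotation vector about the tool's x, y, z in degrees, a list of three; "offset": the shift along the tool's x, y, z in m, a list of three; "fingers": the opening, from 0 (shut) to 1 (fully open). A call has 1 to 5 rows; each row is the pose to reach, as a shift and turn from the pose commanded when the call began, along the tool's axes at that moment; what a row does not reach only later rows make up. A row lasts 1/10 s, in which the tool goes at most 50 mm and 8.59 degrees, less where a joint would pass 70% of its speed; a pose out of reach is approached as far as the arm can. A call with a gripper value outside its range is refused whole. The fingers move at their own pace and stop on an object; FORCE is the grip in N (left out, the last holds). Time passes only in rows, so rows that repeat a pose let the fingers close. It gives the time, the measured TCP pose, the force and the opening at its end, in the units of the state.
- ctrl.get_obs(): the state, without advancing time (a new reading comes with each control period).
- grab_frame(name): name is "scene" or "side" or "wrist"; returns a dict with "pixels" (384x512x3 uint8, red, green, blue), "z_map" (384x512 float32, m along the optical axis (not along the pixel's ray), 0 where there is no reading), "K" (3x3 intrinsics, pixels), "rvec" (rotation vector, rad) and "tvec" (3), from world to camera coordinates, as OpenCV has them; the wrist camera has in their place "hand_eye" (4x4, takes a point from camera to tool coordinates, whose origin is the TCP and whose axes are the flange's). Camera axes: x right, y down, z forward; pixel columns grow to the right and rows downward; lengths in m; the calibration is good to about 2 mm. A picture is of the moment at which its call begins: read the wrist's pose just before it.
- ctrl.hand_in(): hands the job in, once; it reports no verdict.
The state is a dict: "clock": time; "joint_pos": joint angles; "qd": joint speeds; "effort": joint torques, N m; "ee_pos": TCP position; "orientation": TCP orientation; "force": force on the tool from outside, world axes, zero at the start; "torque": the same for the moment, N m; "gripper_width": opening from 0.0 (shut) to 1.0 (fully open).
Only numpy, scipy, OpenCV 4.12 (cv2) and the standard library are available. Lean on these libraries where they do the work, as an engineer would, in place of code of your own. Each camera call takes 0.05 s, during which the arm holds its last target. There are 200 camera calls.

## Task

With the steel setting block lying home beneath the bridge, take the square driver from its stand, seat it fully in the stop screw and turn it clockwise until the screw's foot presses lightly on the block, with about 8 N, never above 18 N. Then stand the driver back in its stand, fully down and upright, and draw the block about 2 cm straight towards its post end by the post, against the light drag of the foot, and leave it there, still held beneath the foot with about 8 N. Do not disturb the other things on the table.

Things in the scene. Friction and masses are not known exactly. Their poses are not given: they have to be found in the camera images.
- stop_base: fixed aluminium base plate, 190 x 124 x 10 mm (x -105 to +85, y -62 to +62 mm). Origin at table height on the guide's centre line; x runs from the open front (facing the robot at yaw 0) to the rear stop, z up. Two rails along x guide the block: inner faces y -21 and +21 mm, outer -28 and +28, tops z 20, x -100 to +80 mm. Rear stop at x 73 to 81, 32 mm high.
- stop_bridge: fixed grey bridge across the guide, 34 mm along x, 118 mm along y, top 64 mm above the table. Origin under the screw axis on the plate's top: x +25, y 0, z 10 mm of the base plate, same axes. It carries the stop screw, and on that a round black sprung foot, 32 mm across, that hangs over the block 0.9 to 6.8 mm clear at the start; the clearance is not told, find it by feel.
- screw_axis (a point): fixed point on the screw axis, 64 mm above the table. Clockwise from above lowers screw and foot 6 mm per rad, to 2.4 rad; it stays where left. Once touching, the press grows 34 N per rad. Slow one-way turning takes 0.03 to 0.065 N m clear, about 0.08 at 7 N, 0.005 more per N; 1 N of push on the driver takes off 0.0024. Play 0.3 rad; ease back within it before lifting the driver, or it binds.
- screw_socket (a point): centre of the mouth of the square socket in the stop screw's brass head (30 mm square), about 108 mm above the table; z up, x and y along the socket's sides. It turns and sinks with the screw. The socket is 12 mm square and 22 mm deep.
- setting_block: steel block, 140 x 40 x 18 mm, 0.24 to 0.39 kg, loose on the base plate between the rails with 2 mm side play. Origin at the centre of its underside, x along it to the rear stop. Home at the start: origin within 3 mm of the base plate's, 10 mm higher. It slides with about 2 N when clear of the foot, and with 0.7 to 1.1 N per N of press under it (friction varies).
- post_top (a point): centre of the top of the block's dark upright post, 54 mm above the block's underside. The post is 10 mm along x, 16 mm along y, 36 mm high, stands at x -62 mm of the block; pull or grip the block by it. Block's axes.
- driver: square driver, 75 mm long, 0.12 kg, upright in its stand at the start. Origin at the lower tip, z up to the handle. Steel square 10 mm across up to z 20, its lowest 7 mm tapered to 4.5 mm, round collar 27 mm across z 20 to 24, green square handle 24 mm across z 24 to 72 mm, its sides along x and y like those of the square. Seated, the collar rests on the rim of socket or stand.
- driver_shoulder (a point): point on the driver's axis at the underside of the collar, 20 mm above the tip; driver's axes. It meets screw_socket or stand_mouth when the driver is fully seated.
- stand_mouth (a point): centre of the mouth of the driver stand's square hole, 28 mm above the table; x, y along the hole's sides and those of the stand, a fixed grey block 64 mm square and 28 mm high on a 72 mm rubber pad. The hole is 14 mm square and 22 mm deep.
- drop_bottle: brown dropper bottle with a black pointed cap, 32 mm across, 76 mm tall, standing; a bystander, origin at the centre of its underside
- timer: small grey desk timer with three keys, 46 x 52 x 19 mm; a bystander, origin at the centre of its underside
- lens_tissue: flat white packet with a blue panel, 62 x 90 x 16 mm; a bystander, origin at the centre of its underside
- swab_pot: clear pot of white swabs, 34 mm across, 92 mm tall; a bystander, origin at the centre of its underside
- tape_roll: roll of black tape lying flat, 55 mm across, 18 mm high; a bystander, origin at the centre of its underside

How it is judged:
On the way, in this order (a step that is already met when the one before it is completed fails the run):
1. the driver is fully seated in the stop screw (distance between driver_shoulder and screw_socket below 0.004 m), for 0.1 s.
2. with the driver in the screw and the block still home, the foot presses on the block with 4 to 12 N (distance between driver_shoulder and screw_socket below 0.006 m and contact force between setting_block and stop_bridge between 4 and 12 N and x of setting_block in the frame of stop_base above -0.008 m), for 0.3 s.
At the end, for the whole second after the job is handed in: the block lies at rest 10 to 30 mm from home towards its post end, pressed by the foot with 4 to 12 N, and the driver stands upright (within 0.1 rad) in its stand, collar within 5 mm of the rim (contact force between setting_block and stop_bridge between 4 and 12 N and x of setting_block in the frame of stop_base between -0.03 and -0.01 m and distance between driver_shoulder and stand_mouth below 0.005 m and angle between driver's own z axis and vertical below 0.1 rad and linear speed of each of setting_block, driver below 0.01 m/s); the robot touches nothing.
It fails at once if the foot presses on the block with more than 18 N (contact force between setting_block and stop_bridge above 18 N).
It fails at once if a bystander is moved more than 3 cm (distance of any of drop_bottle, timer, lens_tissue, swab_pot, tape_roll from where it was at the start of the episode above 0.03 m).
It also fails if it takes over 72 s, if anything falls off the work surface, if the arm or the gripper's body presses on something with over 40 N, if the wrist force passes 120 N, or if a joint passes its speed limit or range.

## Working session

There is one attempt and no reset: what is moved stays moved. The work goes in short steps, Python scripts to look and compute and a shell command to move; the robot and the scene stay as the last step left them, time stands still between calls to the robot, and variables do not carry over. Pictures are saved under pics/ and viewed, about 8 in all and at most 12, crops included, and the job is handed in when it is done.

```bash
mkdir -p pics; cat > h.py <<'E'
import numpy as np, cv2
from rig import ctrl, grab_frame
from scipy.spatial.transform import Rotation as R
def save(f,n): cv2.imwrite('pics/'+n, cv2.cvtColor(f['pixels'],cv2.COLOR_RGB2BGR))
def cam2world(f,obs=None):
    T=np.eye(4)
    if 'hand_eye' in f:
        T[:3,:3]=R.from_euler('xyz',obs['orientation']).as_matrix(); T[:3,3]=obs['ee_pos']; return T@np.array(f['hand_eye'])
    Rm=cv2.Rodrigues(np.array(f['rvec'],float))[0]; T[:3,:3]=Rm.T; T[:3,3]=-Rm.T@np.array(f['tvec']).ravel(); return T
def cloud(f,T):
    z=f['z_map'].astype(float); v,u=np.indices(z.shape); K=np.array(f['K'])
    P=np.stack([(u-K[0,2])/K[0,0]*z,(v-K[1,2])/K[1,1]*z,z],-1)
    return P@T[:3,:3].T+T[:3,3]
def ray(f,T,u,v,h):
    K=np.array(f['K']); d=T[:3,:3]@np.array([(u-K[0,2])/K[0,0],(v-K[1,2])/K[1,1],1]); o=T[:3,3]
    return o+d*(h-o[2])/d[2]
E
python3 - <<'E'
from h import *
o=ctrl.get_obs(); print(o, ctrl.hold_point_z)
ims=[]
for n in('scene','side'):
    f=grab_frame(n); np.save(n+'.npy',f,allow_pickle=True); T=cam2world(f); print(n,T.round(3).tolist()); ims.append(f['pixels'])
    save(f,n+'0.png')
E
```

```text
{'clock': 0.0, 'joint_pos': array([-1.30359059e+00,  2.59220746e-01,  2.07442906e-02,  1.33371362e+00,
       -1.94270786e-05,  1.41821867e+00]), 'qd': array([7.33695392e-04, 1.39040436e-04, 6.05012515e-05, 1.63638950e-03,
       2.27954932e-04, 4.78585482e-04]), 'effort': array([ 4.80600156e-04, -5.55636013e+01,  3.44531536e+01,  1.34440514e-02,
       -1.43532643e-04,  2.02120091e-06]), 'ee_pos': array([ 0.22408319, -0.50196209,  0.23064379]), 'orientation': array([-3.14021214e+00, -1.92629300e-04,  4.19783270e-01]), 'force': array([ 0.87352488, -0.55102765,  0.56780694]), 'torque': array([ 0.00038504,  0.0058732 , -0.00708905]), 'gripper_width': 1.0021212667443806} 0.0187
scene [[-0.835, -0.398, 0.381, 0.077], [-0.551, 0.595, -0.585, 0.552], [0.006, -0.698, -0.716, 0.912], [0.0, 0.0, 0.0, 1.0]]
side [[0.556, -0.379, 0.74, -0.179], [-0.831, -0.239, 0.501, -0.563], [-0.013, -0.894, -0.448, 0.494], [0.0, 0.0, 0.0, 1.0]]
```

View pics/scene0.png

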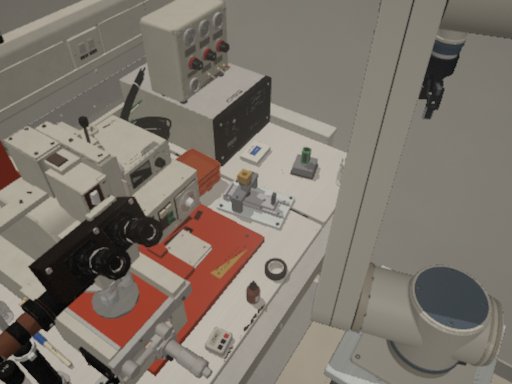

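View pics/side0.png

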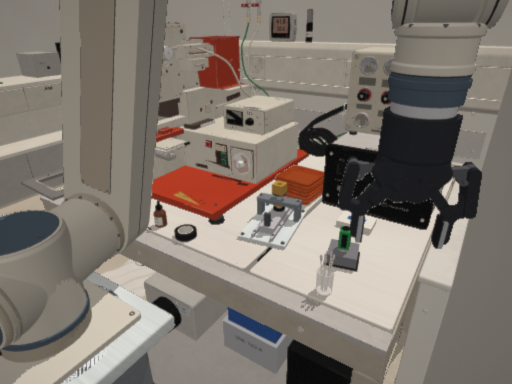

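The scene picture shows the green driver in its stand at about (306,155), the brass screw head at (245,176), the base plate around (257,202), and the post at about (274,198). In the side view the driver is at (344,238), brass head (280,188), post (267,219), and swab pot (324,280).

```bash
python3 - <<'E'
from h import *
for n in('scene','side'):
    f=np.load(n+'.npy',allow_pickle=True).item(); T=cam2world(f); C=cloud(f,T); hsv=cv2.cvtColor(f['pixels'],cv2.COLOR_RGB2HSV)
    H,S,V=[hsv[...,i].astype(int) for i in range(3)]
    W=(C[...,0]>.2)&(C[...,0]<.8)&(C[...,1]>-.6)&(C[...,1]<.3)&(C[...,2]>-.01)&(C[...,2]<.2)&(f['z_map']>0)
    print(n)
    def rep(nm,m):
        P=C[m]; 
        if len(P)<4: print(nm,len(P));return
        print(nm,len(P),'med',np.median(P,0).round(4),'lo',np.percentile(P,3,0).round(4),'hi',np.percentile(P,97,0).round(4))
    g=W&(H>45)&(H<90)&(S>90); rep('green',g); 
    P=C[g]; t=P[P[:,2]>np.percentile(P[:,2],95)-.004]; print(' top',t.mean(0).round(4),len(t))
    b=W&(H>12)&(H<30)&(S>90)&(C[...,2]>.08); rep('brass',b)
    t=C[b]; 
    if len(t): t=t[t[:,2]>np.percentile(t[:,2],95)-.004]; print(' top',t.mean(0).round(4),len(t),cv2.minAreaRect((t[:,:2]*1000).astype(np.float32)))
    gm=np.median(C[g],0)
    near=W&(np.hypot(C[...,0]-gm[0],C[...,1]-gm[1])<.055)
    s=near&(abs(C[...,2]-.028)<.004)&~g; rep('standtop',s); print(cv2.minAreaRect((C[s][:,:2]*1000).astype(np.float32)))
    bm=np.median(C[b],0)
    p=W&(abs(C[...,2]-.010)<.004)&(np.hypot(C[...,0]-bm[0],C[...,1]-bm[1])<.16); rep('plate',p); print(cv2.minAreaRect((C[p][:,:2]*1000).astype(np.float32)))
    p=W&(abs(C[...,2]-.064)<.004)&(np.hypot(C[...,0]-bm[0],C[...,1]-bm[1])<.15); rep('h64',p);
    if p.sum()>4: print(cv2.minAreaRect((C[p][:,:2]*1000).astype(np.float32)))
E
```

```text
scene
green 10 med [ 0.4805 -0.349   0.0808] lo [ 0.4706 -0.3512  0.0765] hi [ 0.4889 -0.347   0.0835]
 top [ 0.4791 -0.349   0.0817] 7
brass 162 med [ 0.5574 -0.1395  0.1035] lo [ 0.5455 -0.1594  0.0853] hi [ 0.5733 -0.1319  0.1105]
 top [ 0.5591 -0.1454  0.1083] 67 ((559.0877685546875, -146.98873901367188), (30.265382766723633, 29.797420501708984), 1.711253046989441)
standtop 234 med [ 0.477 -0.349  0.029] lo [ 0.4493 -0.3911  0.0257] hi [ 0.5137 -0.3228  0.0317]
((482.6586608886719, -358.8828125), (64.01029205322266, 69.96939849853516), 13.148035049438477)
plate 1046 med [ 0.4942 -0.1263  0.0111] lo [ 0.4307 -0.2203  0.0068] hi [ 0.666  -0.0845  0.0138]
((549.6102905273438, -174.4793701171875), (197.46389770507812, 260.5318908691406), 87.85640716552734)
h64 367 med [ 0.5592 -0.1277  0.0649] lo [ 0.4759 -0.2007  0.0605] hi [ 0.6905 -0.0817  0.0677]
((605.247802734375, -147.13670349121094), (224.66380310058594, 174.5968017578125), 43.657657623291016)
side
green 202 med [ 0.4726 -0.3589  0.0703] lo [ 0.4684 -0.3731  0.0368] hi [0.62   0.0856 0.1234]
 top [0.6189 0.0803 0.1208] 19
brass 189 med [ 0.5484 -0.1537  0.0997] lo [ 0.5433 -0.1643  0.0828] hi [ 0.5747 -0.1353  0.1082]
 top [ 0.5622 -0.1352  0.1075] 65 ((583.93359375, -30.999313354492188), (274.3199157714844, 33.659236907958984), 77.84426879882812)
standtop 400 med [ 0.4721 -0.3683  0.0279] lo [ 0.4487 -0.3931  0.0252] hi [ 0.514  -0.3286  0.0297]
((481.89178466796875, -359.89154052734375), (68.38367462158203, 64.04485321044922), 13.761100769042969)
plate 1075 med [ 0.4836 -0.1788  0.0099] lo [ 0.4292 -0.2259  0.0072] hi [ 0.6695 -0.0937  0.0133]
((555.1708374023438, -165.9583282470703), (202.9910125732422, 296.18389892578125), 69.02530670166016)
h64 440 med [ 0.5629 -0.1525  0.0638] lo [ 0.4763 -0.2037  0.0604] hi [ 0.6876 -0.0817  0.0678]
((595.7786865234375, -153.53182983398438), (215.473388671875, 164.33334350585938), 37.441070556640625)
```

```bash
python3 -m inch '[{"turn":[0,0,-8],"offset":[0.04,-0.01,-0.01],"fingers":1},{"turn":[0,0,-16],"offset":[0.08,-0.02,-0.02],"fingers":1},{"turn":[0,0,-24],"offset":[0.12,-0.03,-0.03],"fingers":1},{"turn":[0,0,-32],"offset":[0.16,-0.04,-0.04],"fingers":1},{"turn":[0,0,-40],"offset":[0.19,-0.05,-0.05],"fingers":1}]' 40
python3 - <<'E'
from h import *
o=ctrl.get_obs(); f=grab_frame('wrist'); print(np.array(f['hand_eye']).round(3).tolist()); print(f['K'],o['ee_pos'],o['orientation'],o['joint_pos'])
T=cam2world(f,o); print([ray(f,T,u,v,.05).round(3).tolist() for u,v in((256,192),(0,0),(511,0),(511,383))])
E
```

```text
clock: 0.6
ee_pos: [0.3787, -0.3776, 0.2814]
orientation: [-3.141, -0.001, 1.124]
force: [0.6, -0.4, -0.2]
gripper_width: 0.999
[[0.001, -0.958, -0.287, 0.073], [1.0, 0.001, 0.001, 0.0], [-0.0, -0.287, 0.958, -0.143], [0.0, 0.0, 0.0, 1.0]]
[[279.73781456   0.         256.43095111]
 [  0.         279.73781456 192.68198703]
 [  0.           0.           1.        ]] [ 0.37871967 -0.37755777  0.2813818 ] [-3.14117169e+00 -5.22413469e-04  1.12441207e+00] [-9.40979764e-01  2.23390623e-01  1.00137442e-01  1.44816164e+00
  2.59984968e-04  1.07620063e+00]
[[0.362, -0.412, 0.05], [0.194, -0.075, 0.05], [0.729, -0.329, 0.05], [0.615, -0.919, 0.05]]
```

```bash
python3 -m inch '[{"turn":[0,0,-8],"offset":[0.035,0.015,0],"fingers":1},{"turn":[0,0,-16],"offset":[0.07,0.03,0],"fingers":1},{"turn":[0,0,-24],"offset":[0.10,0.045,0],"fingers":1},{"turn":[0,0,-32],"offset":[0.13,0.06,0],"fingers":1},{"turn":[0,0,-39],"offset":[0.142,0.065,0],"fingers":1}]' 40
python3 -m inch '[{"turn":[0,0,0],"offset":[0,0,0],"fingers":1},{"turn":[0,0,0],"offset":[0,0,0],"fingers":1}]'
python3 - <<'E'
from h import *
o=ctrl.get_obs(); f=grab_frame('wrist'); np.save('w1.npy',dict(f=f,o=o),allow_pickle=True); save(f,'w1.png'); print(o['ee_pos'],o['orientation'])
E
```

```text
clock: 1.15
ee_pos: [0.4996, -0.2781, 0.2807]
orientation: [-3.141, -0.001, 1.806]
force: [-0.1, 0.0, -0.2]
gripper_width: 1.001
clock: 1.35
ee_pos: [0.4977, -0.2799, 0.2809]
orientation: [-3.141, -0.0, 1.796]
force: [0.5, 0.2, -1.0]
gripper_width: 0.998
[ 0.49771557 -0.27985963  0.28090373] [-3.14092448e+00 -4.62534617e-04  1.79639313e+00]
```

View pics/w1.png

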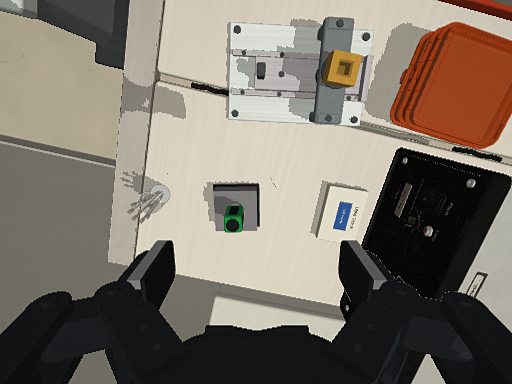

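The wrist view shows the driver at (234,219) in its stand (236,206), the brass head with its socket at (344,68), the plate spanning (228,23) to (372,125), the post at (261,70), the lens tissue at (342,213), and the swab pot at (160,195).

```bash
cat > meas.py <<'E'
from h import *
def rect(C,m,lo,hi,px):
    u0,u1,v0,v1=px; mm=np.zeros(m.shape,bool); mm[v0:v1,u0:u1]=True
    mm&=m&(C[...,2]>lo)&(C[...,2]<hi)
    n,l,st,_=cv2.connectedComponentsWithStats(mm.astype(np.uint8)); 
    if n<2: return None
    k=1+st[1:,4].argmax(); P=C[l==k]; r=cv2.minAreaRect((P[:,:2]*1000).astype(np.float32))
    return len(P),np.round(r[0],1),np.round(r[1],1),round(r[2],2),'z',np.median(P[:,2]).round(4)
E
python3 - <<'E'
from meas import *
d=np.load('w1.npy',allow_pickle=True).item(); f,o=d['f'],d['o']; T=cam2world(f,o); C=cloud(f,T)
hsv=cv2.cvtColor(f['pixels'],cv2.COLOR_RGB2HSV); H,S,V=[hsv[...,i].astype(int) for i in range(3)]
A=f['z_map']>0
green=(H>40)&(H<95)&(S>90)
brass=(H>10)&(H<32)&(S>110)
print('greentop',rect(C,(S>90)|(V<60),.076,.09,(215,255,190,240)))
print('greenall',rect(C,green,.02,.09,(215,255,190,240)))
print('stand',rect(C,A&~green,.022,.034,(195,275,170,245)))
print('brass',rect(C,brass,.100,.115,(310,370,40,100)))
print('bridge',rect(C,A,.059,.069,(300,370,5,140)))
print('plate',rect(C,A,.006,.035,(215,395,5,140)))
print('post',rect(C,A,.055,.07,(240,285,50,90)))
print('tablez',np.median(C[140:170,200:300,2]))
# socket: dark hole in brass top
m=((V<110)&(H<40))[45:95,320:370].astype(np.uint8)
n,l,st,c=cv2.connectedComponentsWithStats(m); print([ (st[i],(c[i]+[320,45]).round(1)) for i in range(1,n) if st[i,4]>15])
print(ray(f,T,344,68,.108), C[60:78:4,336:352:4,2].round(3))
E
```

```text
greentop (295, array([ 483. , -357.6]), array([22.9, 22.3]), 12.53, 'z', np.float64(0.0811))
greenall (285, array([ 483.4, -357.4]), array([24. , 22.7]), 13.11, 'z', np.float64(0.0788))
stand (1271, array([ 483.1, -358.9]), array([63.6, 64.7]), 13.59, 'z', np.float64(0.0284))
brass (854, array([ 561.2, -147.9]), array([30.6, 30.1]), 2.93, 'z', np.float64(0.1073))
bridge (2181, array([ 561.1, -147.7]), array([ 34.3, 118.2]), 10.11, 'z', np.float64(0.0642))
plate (8418, array([ 496.5, -159.3]), array([128.5, 124.2]), 10.3, 'z', np.float64(0.0109))
post (124, array([ 476.4, -163.1]), array([ 9.5, 15.6]), 13.02, 'z', np.float64(0.064))
tablez 0.0003302227592806295
[(array([  1,   5,  30,  38, 238], dtype=int32), array([330.4,  72.3])), (array([ 38,  11,   9,  39, 108], dtype=int32), array([362.4,  75.8])), (array([19, 16, 12, 14, 89], dtype=int32), array([345.6,  66.8]))]
[ 0.56096267 -0.1484672   0.108     ] [[0.108 0.107 0.107 0.107]
 [0.106 0.089 0.093 0.096]
 [0.108 0.086 0.087 0.1  ]
 [0.106 0.086 0.087 0.103]
 [0.106 0.108 0.107 0.107]]
```

```bash
python3 -m inch '[{"turn":[0,0,0],"offset":[-0.03,-0.014,0.03],"fingers":0.6},{"turn":[0,0,0],"offset":[-0.06,-0.028,0.065],"fingers":0.6},{"turn":[0,0,-0.4],"offset":[-0.0725,-0.0316,0.10],"fingers":0.6},{"turn":[0,0,-0.4],"offset":[-0.0725,-0.0316,0.14],"fingers":0.6},{"turn":[0,0,-0.4],"offset":[-0.0725,-0.0316,0.16],"fingers":0.6}]' 40
python3 -m inch '[{"turn":[0,0,0],"offset":[0,0,0],"fingers":0.6},{"turn":[0,0,0],"offset":[0,0,0],"fingers":0.6}]'
python3 - <<'E'
from meas import *
o=ctrl.get_obs(); f=grab_frame('wrist'); T=cam2world(f,o); C=cloud(f,T); save(f,'w2.png')
hsv=cv2.cvtColor(f['pixels'],cv2.COLOR_RGB2HSV); H,S,V=[hsv[...,i].astype(int) for i in range(3)]
green=(H>40)&(H<95)&(S>90)
P=C[green&(C[...,2]>.03)&(C[...,2]<.09)&(abs(C[...,0]-.483)<.03)&(abs(C[...,1]+.358)<.03)]; print(len(P), cv2.minAreaRect((P[:,:2]*1000).astype(np.float32)) if len(P) else '')
m=(abs(C[...,2]-.028)<.005)&(abs(C[...,0]-.483)<.045)&(abs(C[...,1]+.358)<.045)
print(cv2.minAreaRect((C[m][:,:2]*1000).astype(np.float32)),o['ee_pos'],o['orientation'],o['gripper_width'])
E
```

```text
clock: 1.9
ee_pos: [0.4811, -0.3582, 0.1179]
orientation: [-3.139, -0.003, 1.801]
force: [0.4, 0.4, 0.5]
gripper_width: 0.603
clock: 2.1
ee_pos: [0.483, -0.3584, 0.122]
orientation: [3.141, 0.0, 1.803]
force: [0.2, 0.5, 0.1]
gripper_width: 0.6
852 ((482.9205017089844, -358.1982421875), (23.520790100097656, 23.940319061279297), 13.489690780639648)
((483.34649658203125, -358.9529113769531), (64.22344207763672, 64.47181701660156), 13.94218921661377) [ 0.48304189 -0.35841651  0.12203462] [3.14146525e+00 2.66164798e-04 1.80330930e+00] 0.5995284894248191
```

View pics/w2.png

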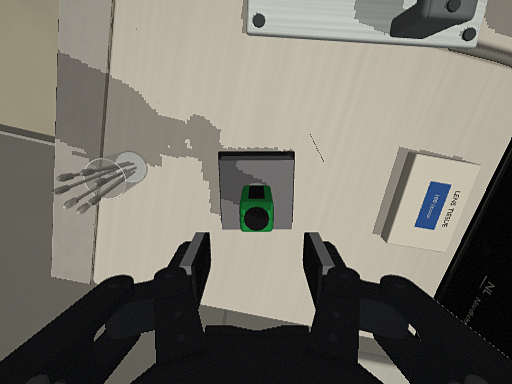

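The driver (257,207) sits centred between the jaws, and the pot and tissue are well clear.

```bash
python3 -m inch '[{"turn":[0,0,-0.1],"offset":[0,0,0.03],"fingers":0.6},{"turn":[0,0,-0.1],"offset":[0,0,0.055],"fingers":0.6},{"turn":[0,0,-0.1],"offset":[0,0,0.075],"fingers":0.6},{"turn":[0,0,-0.1],"offset":[0,0,0.082],"fingers":0.6},{"turn":[0,0,-0.1],"offset":[0,0,0.082],"fingers":0.6}]' 60
python3 -m inch '[{"turn":[0,0,0],"offset":[0,0,0],"fingers":0.3},{"turn":[0,0,0],"offset":[0,0,0],"fingers":0.15},{"turn":[0,0,0],"offset":[0,0,0],"fingers":0.1},{"turn":[0,0,0],"offset":[0,0,0],"fingers":0.1},{"turn":[0,0,0],"offset":[0,0,0],"fingers":0.1}]' 60
```

```text
clock: 2.65
ee_pos: [0.4837, -0.3579, 0.0399]
orientation: [3.141, 0.0, 1.807]
force: [-0.9, -0.1, 1.1]
gripper_width: 0.599
clock: 3.15
ee_pos: [0.4841, -0.3584, 0.041]
orientation: [3.14, 0.002, 1.807]
force: [-0.6, 0.6, 6.6]
gripper_width: 0.275
```

```bash
python3 -m inch '[{"turn":[0,0,0],"offset":[0,0,-0.012],"fingers":0.1},{"turn":[0,0,0],"offset":[0,0,-0.03],"fingers":0.1},{"turn":[0,0,0],"offset":[0,0,-0.06],"fingers":0.1},{"turn":[0,0,0],"offset":[0,0,-0.10],"fingers":0.1},{"turn":[0,0,0],"offset":[0,0,-0.13],"fingers":0.1}]' 60
python3 -m inch '[{"turn":[0,0,0],"offset":[0,0,0],"fingers":0.1},{"turn":[0,0,0],"offset":[0,0,0],"fingers":0.1},{"turn":[0,0,0],"offset":[0,0,0],"fingers":0.1}]'
python3 - <<'E'
from meas import *
o=ctrl.get_obs(); print(o['ee_pos'],o['orientation'],o['torque'],o['force'])
f=grab_frame('wrist'); T=cam2world(f,o); save(f,'w3.png'); C=cloud(f,T)
# things in tool frame
M=np.linalg.inv(np.array(f['hand_eye'])); 
for z in(-.013,.007):
    p=M@np.array([0,0,z,1]); K=np.array(f['K']); print(K@p[:3]/p[2])
hsv=cv2.cvtColor(f['pixels'],cv2.COLOR_RGB2HSV); H,S,V=[hsv[...,i].astype(int) for i in range(3)]
m=(H>12)&(H<32)&(S>110)&(C[...,2]>.1)&(C[...,2]<.115); P=C[m]; print(len(P),cv2.minAreaRect((P[:,:2]*1000).astype(np.float32)))
E
```

```text
clock: 3.65
ee_pos: [0.4836, -0.3578, 0.1726]
orientation: [3.141, 0.002, 1.807]
force: [0.3, -0.8, -0.6]
gripper_width: 0.274
clock: 3.95
ee_pos: [0.483, -0.3573, 0.1685]
orientation: [-3.141, -0.001, 1.807]
force: [0.6, -0.4, -1.9]
gripper_width: 0.278
[ 0.48301325 -0.35725792  0.16851447] [-3.14078273e+00 -1.28595387e-03  1.80731115e+00] [0.02135976 0.04559822 0.01739382] [ 0.6385145  -0.40499413 -1.8796761 ]
[255.87449362 255.45810244   1.        ]
[255.95002878 238.39809062   1.        ]
81 ((698.4637451171875, -388.9385986328125), (2.821187973022461, 88.98137664794922), 0.26387783885002136)
```

View pics/w3.png

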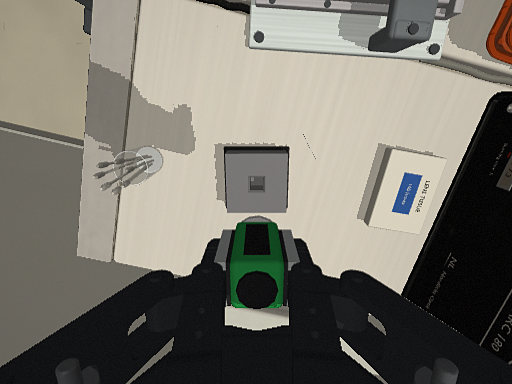

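```bash
python3 - <<'E'
from meas import *
o=ctrl.get_obs(); f=grab_frame('wrist'); Tw=cam2world(f,o); C=cloud(f,Tw); Tt=np.array(f['hand_eye']); Ct=cloud(f,Tt)
hsv=cv2.cvtColor(f['pixels'],cv2.COLOR_RGB2HSV); H,S,V=[hsv[...,i].astype(int) for i in range(3)]
P=Ct[(H>40)&(H<95)&(S>90)&(Ct[...,2]<.01)&(Ct[...,2]>-.1)&(abs(Ct[...,0])<.03)&(abs(Ct[...,1])<.03)]; print(len(P),cv2.minAreaRect((P[:,:2]*1000).astype(np.float32)),P[:,2].min(),P[:,2].max())
m=(abs(C[...,2]-.028)<.005)&(abs(C[...,0]-.483)<.045)&(abs(C[...,1]+.358)<.045); print('stand',cv2.minAreaRect((C[m][:,:2]*1000).astype(np.float32)))
h=(V<95)[165:205,240:275].astype(np.uint8); n,l,st,c=cv2.connectedComponentsWithStats(h)
hole=(C[...,2]<.024)&(C[...,2]>-.02); hole[:165]=0;hole[205:]=0;hole[:,:240]=0;hole[:,275:]=0
v,u=np.nonzero(hole); print(u.min(),u.max(),v.min(),v.max(),len(u)); print(ray(f,Tw,257,183,.028))
E
python3 -m inch '[{"turn":[0,0,2],"offset":[0.03,0.02,0],"fingers":0.1},{"turn":[0,0,4],"offset":[0.07,0.047,0],"fingers":0.1},{"turn":[0,0,6],"offset":[0.11,0.074,0],"fingers":0.1},{"turn":[0,0,8],"offset":[0.15,0.101,0],"fingers":0.1},{"turn":[0,0,10.6],"offset":[0.178,0.12,0],"fingers":0.1}]' 60
python3 -m inch '[{"turn":[0,0,0],"offset":[0,0,0],"fingers":0.1},{"turn":[0,0,0],"offset":[0,0,0],"fingers":0.1}]'
python3 - <<'E'
from meas import *
o=ctrl.get_obs(); print(o['ee_pos'],o['orientation'])
f=grab_frame('wrist'); T=cam2world(f,o); save(f,'w4.png'); C=cloud(f,T)
hsv=cv2.cvtColor(f['pixels'],cv2.COLOR_RGB2HSV); H,S,V=[hsv[...,i].astype(int) for i in range(3)]
m=(H>12)&(H<32)&(S>110)&(C[...,2]>.1)&(C[...,2]<.115)&(abs(C[...,0]-.561)<.03)&(abs(C[...,1]+.148)<.03); P=C[m]; print(len(P),cv2.minAreaRect((P[:,:2]*1000).astype(np.float32)),np.median(P[:,2]))
E
```

```text
2480 ((3.4189796447753906, 0.3911323547363281), (58.96343994140625, 31.623605728149414), 86.82673645019531) -0.09926051473120945 0.005470071443157282
stand ((483.2987365722656, -358.7452087402344), (64.12261199951172, 64.05416107177734), 13.638083457946777)
250 262 177 189 165
[ 0.48388311 -0.35801562  0.028     ]
clock: 4.55
ee_pos: [0.5585, -0.1536, 0.1684]
orientation: [-3.14, -0.001, 1.622]
force: [1.0, -0.3, -2.2]
gripper_width: 0.273
clock: 4.75
ee_pos: [0.5583, -0.1557, 0.1685]
orientation: [-3.14, -0.0, 1.625]
force: [-0.7, -0.3, -1.1]
gripper_width: 0.274
[ 0.55832745 -0.15565668  0.1685178 ] [-3.14024012e+00 -4.02657076e-04  1.62469642e+00]
1341 ((561.6905517578125, -147.60658264160156), (29.69478416442871, 30.512250900268555), 2.7046074867248535) 0.10747961534513603
```

View pics/w4.png

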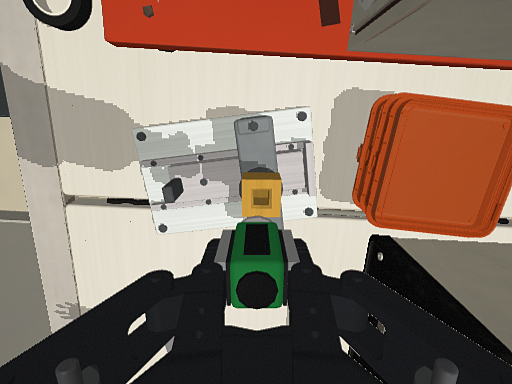

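The driver hangs upright (handle at (257,265)) just short of the socket (262,196), and the block's post is at (172,190). Nothing is in the way.

```bash
python3 -m inch '[{"turn":[0,0,0.3],"offset":[0.0073,0.0035,0],"fingers":0.1},{"turn":[0,0,0.3],"offset":[0.0073,0.0035,0.01],"fingers":0.1},{"turn":[0,0,0.3],"offset":[0.0073,0.0035,0.02],"fingers":0.1},{"turn":[0,0,0.3],"offset":[0.0073,0.0035,0.03],"fingers":0.1},{"turn":[0,0,0.3],"offset":[0.0073,0.0035,0.033],"fingers":0.1}]' 60
python3 -m inch '[{"turn":[0,0,0],"offset":[0,0,0],"fingers":0.1},{"turn":[0,0,0],"offset":[0,0,0.003],"fingers":0.1},{"turn":[0,0,0],"offset":[0,0,0.006],"fingers":0.1},{"turn":[0,0,0],"offset":[0,0,0.008],"fingers":0.1},{"turn":[0,0,0],"offset":[0,0,0.008],"fingers":0.1}]' 60
python3 -c "
from h import *
o=ctrl.get_obs();print(o['ee_pos'],o['force'],o['torque'])"
```

```text
clock: 5.3
ee_pos: [0.5607, -0.1491, 0.1344]
orientation: [-3.139, -0.001, 1.617]
force: [0.1, -0.0, -1.8]
gripper_width: 0.273
clock: 5.8
ee_pos: [0.5614, -0.1487, 0.128]
orientation: [-3.141, -0.001, 1.617]
force: [-0.3, 2.1, -2.2]
gripper_width: 0.272
[ 0.56143938 -0.14869968  0.12803411] [-0.27867289  2.06892409 -2.16813351] [ 0.69760883 -0.08093    -0.00683046]
```

```bash
python3 -m inch '[{"turn":[0,0,0],"offset":[0.0008,0,0.002],"fingers":0.1},{"turn":[0,0,0],"offset":[0.0008,0,0.004],"fingers":0.1},{"turn":[0,0,0],"offset":[0.0008,0,0.006],"fingers":0.1},{"turn":[0,0,0],"offset":[0.0008,0,0.0065],"fingers":0.1},{"turn":[0,0,0],"offset":[0.0008,0,0.0065],"fingers":0.1}]' 60
python3 -c "
from h import *
o=ctrl.get_obs();print(o['ee_pos'],o['force'],o['torque'],o['joint_pos'])"
```

```text
clock: 6.3
ee_pos: [0.5614, -0.1484, 0.1216]
orientation: [-3.141, 0.0, 1.617]
force: [-0.3, -1.0, -1.5]
gripper_width: 0.27
[ 0.56142897 -0.14837629  0.12164825] [-0.28214328 -0.95629733 -1.45733158] [0.05402489 0.01823388 0.00597785] [-4.02714706e-01  3.61992617e-01 -1.13362975e-01  1.09556718e+00
 -2.46083310e-04  1.12191779e+00]
```

```bash
python3 -m inch '[{"turn":[0,0,0],"offset":[0,0,0.0008],"fingers":0.1},{"turn":[0,0,0],"offset":[0,0,0.0008],"fingers":0.1},{"turn":[0,0,0],"offset":[0,0,0.0015],"fingers":0.1},{"turn":[0,0,0],"offset":[0,0,0.0015],"fingers":0.1}]' 60
python3 -c "
from h import *
o=ctrl.get_obs();print(o['ee_pos'],o['force'],o['torque'])"
```

```text
clock: 6.7
ee_pos: [0.5615, -0.1483, 0.1202]
orientation: [-3.142, 0.0, 1.617]
force: [0.1, -0.9, -1.3]
gripper_width: 0.273
[ 0.56148709 -0.14827572  0.12021805] [ 0.12619651 -0.91472896 -1.25455882] [-0.03475766 -0.03277163 -0.05771899]
```

```bash
python3 -m inch '[{"turn":[0,0,0],"offset":[0,0,0.0005],"fingers":0.1},{"turn":[0,0,0],"offset":[0,0,0.001],"fingers":0.1},{"turn":[0,0,0],"offset":[0,0,0.001],"fingers":0.1}]' 60
python3 -m inch '[{"turn":[0,0,0],"offset":[0,0,0.0005],"fingers":0.1},{"turn":[0,0,0],"offset":[0,0,0.0005],"fingers":0.1}]' 60
python3 -c "
from h import *
o=ctrl.get_obs();print(o['ee_pos'],o['force'],o['torque'])"
```

```text
clock: 7.0
ee_pos: [0.5616, -0.1483, 0.1201]
orientation: [3.141, 0.001, 1.617]
force: [-1.6, 0.5, 6.2]
gripper_width: 0.276
clock: 7.2
ee_pos: [0.5617, -0.1483, 0.1201]
orientation: [3.14, 0.001, 1.617]
force: [-3.3, 1.2, 10.1]
gripper_width: 0.275
[ 0.56167443 -0.1482921   0.12007795] [-3.27568179  1.21887609 10.13768481] [ 0.19341705  0.6882056  -0.02344846]
```

```bash
cat > rd.py <<'E'
from h import *
import sys
L=[]
for i in range(int(sys.argv[1]) if len(sys.argv)>1 else 6):
    grab_frame('wrist'); o=ctrl.get_obs(); L.append(np.r_[o['force'],o['torque'],o['ee_pos']*1000,np.degrees(o['orientation'][2]),o['joint_pos'][5],o['clock']])
L=np.array(L); m=L.mean(0); print('F',m[:3].round(2),'T',m[3:6].round(3),'sdz',L[:,5].std().round(3),'pos',m[6:9].round(2),'yaw',m[9].round(2),'j6',m[10].round(2),'t',L[-1,-1].round(2))
E
python3 -m inch '[{"turn":[0,0,0],"offset":[0,0,-0.0009],"fingers":0.1},{"turn":[0,0,0],"offset":[0,0,-0.0009],"fingers":0.1}]' 60; python3 rd.py
python3 -m inch '[{"turn":[0,0,2],"offset":[0,0,0],"fingers":0.1},{"turn":[0,0,4],"offset":[0,0,0],"fingers":0.1}]'; python3 rd.py
python3 -m inch '[{"turn":[0,0,1.5],"offset":[0,0,0],"fingers":0.1},{"turn":[0,0,3],"offset":[0,0,0],"fingers":0.1}]'; python3 rd.py
```

```text
clock: 7.4
ee_pos: [0.5617, -0.1483, 0.1201]
orientation: [3.141, 0.0, 1.617]
force: [-1.0, 1.2, 4.9]
gripper_width: 0.272
F [-1.26  0.34  5.63] T [0.064 0.318 0.009] sdz 0.02 pos [ 561.66 -148.31  120.11] yaw 92.65 j6 1.12 t 7.7
clock: 7.9
ee_pos: [0.5619, -0.1482, 0.1201]
orientation: [3.14, 0.0, 1.546]
force: [0.3, 0.8, 5.5]
gripper_width: 0.273
F [0.1  0.7  5.43] T [ 0.208 -0.01  -0.051] sdz 0.012 pos [ 561.92 -148.23  120.09] yaw 88.64 j6 1.19 t 8.2
clock: 8.4
ee_pos: [0.5618, -0.1482, 0.1199]
orientation: [3.141, -0.0, 1.494]
force: [1.6, 1.3, 4.9]
gripper_width: 0.273
F [1.49 1.32 5.43] T [ 0.251 -0.273 -0.003] sdz 0.027 pos [ 561.85 -148.22  119.91] yaw 85.63 j6 1.24 t 8.7
```

```bash

python3 -m inch '[{"turn":[0,0,1.5],"offset":[0,0,0],"fingers":0.1},{"turn":[0,0,3],"offset":[0,0,0],"fingers":0.1}]'; python3 rd.py
python3 -m inch '[{"turn":[0,0,1.5],"offset":[0,0,0],"fingers":0.1},{"turn":[0,0,3],"offset":[0,0,0],"fingers":0.1}]'; python3 rd.py
python3 -m inch '[{"turn":[0,0,2],"offset":[0,0,0.0002],"fingers":0.1},{"turn":[0,0,4],"offset":[0,0,0.0004],"fingers":0.1}]'; python3 rd.py
```

```text
clock: 8.9
ee_pos: [0.5617, -0.1482, 0.1198]
orientation: [3.141, -0.0, 1.441]
force: [1.7, 1.4, 4.6]
gripper_width: 0.275
F [2.18 1.7  4.7 ] T [ 0.354 -0.455  0.001] sdz 0.034 pos [ 561.67 -148.19  119.74] yaw 82.62 j6 1.3 t 9.2
clock: 9.4
ee_pos: [0.5615, -0.1481, 0.1196]
orientation: [-3.142, -0.0, 1.388]
force: [2.4, 2.4, 4.0]
gripper_width: 0.274
F [2.08 2.16 4.44] T [ 0.503 -0.458 -0.005] sdz 0.019 pos [ 561.46 -148.15  119.63] yaw 79.6 j6 1.35 t 9.7
clock: 9.9
ee_pos: [0.5614, -0.1482, 0.1192]
orientation: [-3.141, -0.0, 1.319]
force: [2.0, 2.3, 4.0]
gripper_width: 0.271
F [1.62 2.58 3.92] T [ 0.539 -0.436  0.017] sdz 0.026 pos [ 561.43 -148.17  119.23] yaw 75.65 j6 1.42 t 10.2
```

```bash

for i in 1 2 3; do python3 -m inch '[{"turn":[0,0,2],"offset":[0,0,0.0002],"fingers":0.1},{"turn":[0,0,4],"offset":[0,0,0.00045],"fingers":0.1}]' >/dev/null; python3 rd.py; done
```

```text
F [1.89 2.52 4.3 ] T [ 0.57  -0.347 -0.001] sdz 0.031 pos [ 561.43 -148.21  118.84] yaw 71.67 j6 1.49 t 10.7
F [1.35 2.61 5.04] T [ 0.582 -0.306 -0.005] sdz 0.03 pos [ 561.45 -148.22  118.4 ] yaw 67.65 j6 1.56 t 11.2
F [1.43 2.85 5.09] T [ 0.532 -0.264 -0.013] sdz 0.023 pos [ 561.45 -148.25  117.95] yaw 63.63 j6 1.63 t 11.7
```

```bash
cat > q.py <<'E'
from h import *
o=ctrl.get_obs(); print(o['torque'][2].round(3),o['force'][2].round(1),np.degrees(o['orientation'][2]).round(2),(o['ee_pos'][2]*1000).round(2),o['clock'])
E
for i in 1 2 3 4; do python3 -m inch '[{"turn":[0,0,1],"offset":[0,0,0.0001],"fingers":0.1}]' >/dev/null; python3 q.py; done; python3 rd.py 8
```

```text
0.016 5.3 62.66 117.85 11.8
0.028 5.0 61.6 117.74 11.9
0.049 5.8 60.6 117.63 12.0
0.025 4.9 59.6 117.52 12.1
F [1.11 2.37 5.32] T [ 0.51  -0.244 -0.011] sdz 0.034 pos [ 561.44 -148.25  117.52] yaw 59.63 j6 1.7 t 12.5
```

```bash
for i in 1 2 3 4 5 6; do python3 -m inch '[{"turn":[0,0,1],"offset":[0,0,0.0001],"fingers":0.1}]' >/dev/null; python3 q.py; done; python3 rd.py 4
```

```text
-0.008 4.9 58.64 117.44 12.6
0.046 4.3 57.58 117.32 12.7
0.006 5.1 56.57 117.23 12.8
0.014 4.9 55.57 117.11 12.9
0.048 4.8 54.57 117.02 13.0
0.072 5.5 53.57 116.89 13.1
F [0.64 1.81 4.48] T [ 0.379 -0.177 -0.063] sdz 0.029 pos [ 561.45 -148.26  116.9 ] yaw 53.6 j6 1.8 t 13.3
```

```bash
for i in 1 2 3 4 5; do python3 -m inch '[{"turn":[0,0,1],"offset":[0,0,0.0001],"fingers":0.1}]' >/dev/null; python3 q.py; done; python3 rd.py 4
```

```text
0.005 4.7 52.63 116.84 13.4
0.084 4.6 51.57 116.74 13.5
0.066 5.4 50.57 116.63 13.6
0.063 5.0 49.57 116.57 13.7
0.05 5.0 48.56 116.52 13.8
F [0.85 1.99 4.81] T [ 0.385 -0.197  0.001] sdz 0.023 pos [ 561.57 -148.27  116.5 ] yaw 48.56 j6 1.89 t 14.0
```

```bash
for i in 1 2 3 4 5 6; do python3 -m inch '[{"turn":[0,0,0.5],"offset":[0,0,0.00005],"fingers":0.1}]' >/dev/null; python3 q.py; done
```

```text
0.025 6.1 48.1 116.47 14.1
-0.021 5.4 47.59 116.43 14.2
0.001 6.1 47.08 116.37 14.3
0.098 4.9 46.59 116.31 14.4
0.044 6.2 46.09 116.28 14.5
0.086 5.7 45.59 116.27 14.6
```

```bash
for i in 1 2 3 4 5 6 7 8; do python3 -m inch '[{"turn":[0,0,0.5],"offset":[0,0,0.00005],"fingers":0.1}]' >/dev/null; python3 q.py; done
```

```text
0.061 5.8 45.09 116.22 14.7
0.097 5.5 44.59 116.16 14.8
0.038 5.3 44.09 116.12 14.9
0.045 5.9 43.58 116.07 15.0
0.069 6.6 43.09 116.03 15.1
0.081 5.4 42.59 116.02 15.2
-0.003 5.8 42.09 115.95 15.3
0.038 6.6 41.59 115.89 15.4
```

```bash
cat > q.py <<'E'
from h import *
o=ctrl.get_obs(); print(o['torque'][2].round(3),'e6',o['effort'][5].round(4),o['force'][2].round(1),np.degrees(o['orientation'][2]).round(2),(o['ee_pos'][2]*1000).round(2),o['clock'])
E
python3 q.py; for i in 1 2 3 4; do python3 -m inch '[{"turn":[0,0,0.3],"offset":[0,0,0.00003],"fingers":0.1}]' >/dev/null; python3 q.py; done
```

```text
0.038 e6 -0.0888 6.6 41.59 115.89 15.4
0.064 e6 0.015 6.1 41.29 115.88 15.5
0.038 e6 -0.0242 6.1 40.99 115.83 15.6
0.064 e6 -0.0295 5.8 40.7 115.85 15.7
0.03 e6 -0.0291 6.3 40.4 115.81 15.8
```

```bash
python3 - <<'E'
from h import *
for i in range(6):
    grab_frame('wrist'); o=ctrl.get_obs(); print(o['torque'].round(3),o['effort'][[3,4,5]].round(4),o['qd'][5].round(4))
E
for i in 1 2 3 4 5 ; do python3 -m inch '[{"turn":[0,0,0.3],"offset":[0,0,0.00003],"fingers":0.1}]' >/dev/null; python3 q.py; done
```

```text
[ 0.36  -0.182  0.072] [ 0.0058 -0.6455  0.0099] -0.0117
[ 0.363 -0.188  0.054] [ 0.0088 -0.6473  0.1032] -0.0032
[ 0.398 -0.172  0.018] [ 0.0089 -0.649   0.0529] -0.0016
[ 0.431 -0.171  0.064] [ 0.0084 -0.6494  0.0344] -0.001
[ 0.405 -0.213  0.021] [ 0.0087 -0.6498  0.03  ] -0.0004
[ 0.408 -0.158  0.042] [ 0.0086 -0.6497  0.0292] -0.0007
0.107 e6 -0.0915 6.2 40.11 115.79 16.2
0.049 e6 -0.0326 6.4 39.8 115.77 16.3
0.037 e6 -0.0281 4.9 39.5 115.72 16.4
0.057 e6 -0.0271 6.3 39.19 115.7 16.5
0.058 e6 -0.0267 6.6 38.9 115.68 16.6
```

```bash
python3 - <<'E'
import numpy as np
# moving samples, those <1 deg after a rest dropped
d=np.array([(61.6,.028),(60.6,.049),(59.6,.025),(57.58,.046),(56.57,.006),(55.57,.014),(54.57,.048),(53.57,.072),
(51.57,.084),(50.57,.066),(49.57,.063),(48.56,.05),(47.08,.001),(46.59,.098),(46.09,.044),(45.59,.086),(45.09,.061),(44.59,.097),(44.09,.038),(43.58,.045),(43.09,.069),(42.59,.081),(42.09,-.003),(41.59,.038),(40.99,.038),(40.7,.064),(40.4,.03),(39.5,.037),(39.19,.057),(38.9,.058)])
y,t=d.T
for yc in np.arange(34,66,2.):
    x=np.clip(yc-y,0,None)*.00297
    for s in(1,):
        c=(t-x).mean(); r=t-x-c; print(yc,round(c,3),'sse',round((r**2).sum()*1e3,2),'press now',round((yc-38.9)*.593,1))
E
```

```text
34.0 0.05 sse 20.26 press now -2.9
36.0 0.05 sse 20.26 press now -1.7
38.0 0.05 sse 20.26 press now -0.5
40.0 0.049 sse 20.22 press now 0.7
42.0 0.048 sse 20.55 press now 1.8
44.0 0.047 sse 21.61 press now 3.0
46.0 0.044 sse 22.44 press now 4.2
48.0 0.041 sse 22.88 press now 5.4
50.0 0.037 sse 23.74 press now 6.6
52.0 0.033 sse 24.41 press now 7.8
54.0 0.028 sse 24.83 press now 9.0
56.0 0.024 sse 25.07 press now 10.1
58.0 0.018 sse 25.71 press now 11.3
60.0 0.013 sse 26.34 press now 12.5
62.0 0.007 sse 26.63 press now 13.7
64.0 0.001 sse 26.63 press now 14.9
```

```bash
for i in 1 2 3 4 5 6 7; do python3 -m inch '[{"turn":[0,0,0.3],"offset":[0,0,0.00003],"fingers":0.1}]' >/dev/null; python3 q.py; done
```

```text
0.072 e6 -0.0265 6.0 38.6 115.65 16.7
0.102 e6 -0.0261 6.2 38.3 115.64 16.8
0.133 e6 -0.0255 6.4 38.0 115.62 16.9
0.029 e6 -0.0251 6.5 37.7 115.61 17.0
0.083 e6 -0.0246 7.0 37.4 115.58 17.1
0.074 e6 -0.0246 7.2 37.1 115.55 17.2
0.035 e6 -0.024 6.1 36.8 115.54 17.3
```

```bash
python3 rd.py 6; python3 -m inch '[{"turn":[0,0,-2],"offset":[0,0,-0.0004],"fingers":0.1},{"turn":[0,0,-4],"offset":[0,0,-0.0006],"fingers":0.1},{"turn":[0,0,-6],"offset":[0,0,-0.0006],"fingers":0.1},{"turn":[0,0,-8],"offset":[0,0,-0.0006],"fingers":0.1}]';  python3 rd.py 4; python3 -m inch '[{"turn":[0,0,-1.5],"offset":[0,0,0],"fingers":0.1},{"turn":[0,0,-3],"offset":[0,0,0],"fingers":0.1}]';  python3 rd.py 4
```

```text
F [0.35 1.63 6.31] T [ 0.512 -0.15   0.034] sdz 0.029 pos [ 561.65 -148.21  115.54] yaw 36.8 j6 2.1 t 17.6
clock: 18.0
ee_pos: [0.5612, -0.1483, 0.1156]
orientation: [-3.141, 0.001, 0.783]
force: [0.5, 0.0, 2.8]
gripper_width: 0.272
F [0.43 0.62 2.76] T [ 0.169 -0.007 -0.004] sdz 0.024 pos [ 561.21 -148.3   115.58] yaw 44.84 j6 1.96 t 18.2
clock: 18.4
ee_pos: [0.5612, -0.1483, 0.1156]
orientation: [-3.141, 0.001, 0.837]
force: [-1.0, 0.9, 0.5]
gripper_width: 0.273
F [-0.19 -0.11 -0.21] T [-0.035  0.073 -0.009] sdz 0.022 pos [ 561.28 -148.31  115.61] yaw 47.91 j6 1.9 t 18.6
```

```bash
python3 -m inch '[{"turn":[0,0,0],"offset":[0,0,-0.002],"fingers":0.1},{"turn":[0,0,0],"offset":[0,0,-0.004],"fingers":0.1},{"turn":[0,0,0],"offset":[0,0,-0.007],"fingers":0.1}]'; python3 q.py
```

```text
clock: 18.9
ee_pos: [0.5615, -0.1482, 0.1229]
orientation: [-3.141, 0.0, 0.835]
force: [-0.7, 0.1, -1.8]
gripper_width: 0.275
-0.019 e6 0.0026 -1.8 47.85 122.92 18.9
```

```bash
python3 -m inch '[{"turn":[0,0,0],"offset":[0,0,-0.008],"fingers":0.1},{"turn":[0,0,0],"offset":[0,0,-0.02],"fingers":0.1},{"turn":[0,0,0],"offset":[0,0,-0.035],"fingers":0.1},{"turn":[0,0,0],"offset":[0,0,-0.047],"fingers":0.1},{"turn":[0,0,0],"offset":[0,0,-0.047],"fingers":0.1}]'; cat > go.py <<'E'
from h import *
import sys
tx,ty,tz,yw=map(float,sys.argv[1:5]); o=ctrl.get_obs()
M=R.from_euler('xyz',o['orientation']).as_matrix(); d=M.T@(np.array([tx,ty,tz])/1000-o['ee_pos'])
y=np.degrees(o['orientation'][2]); print('pos',(o['ee_pos']*1000).round(1),'yaw',y.round(2),'offset',d.round(4),'turnz',round(-(yw-y),2))
E
python3 go.py 483.4 -358.7 170 13.6
python3 - <<'E'
from meas import *
o=ctrl.get_obs(); f=grab_frame('wrist'); T=cam2world(f,o); save(f,'w5.png'); C=cloud(f,T); Ct=cloud(f,np.array(f['hand_eye']))
hsv=cv2.cvtColor(f['pixels'],cv2.COLOR_RGB2HSV); H,S,V=[hsv[...,i].astype(int) for i in range(3)]
m=(H>12)&(H<32)&(S>110)&(C[...,2]>.09)&(C[...,2]<.115)&(abs(C[...,0]-.561)<.03)&(abs(C[...,1]+.148)<.03); P=C[m]; print('brass',len(P),cv2.minAreaRect((P[:,:2]*1000).astype(np.float32)),np.median(P[:,2]))
t=((S>90)&(H>40)&(H<95)|(V<60))&(abs(Ct[...,0])<.03)&(abs(Ct[...,1])<.0135)&(Ct[...,2]<-.035)&(Ct[...,2]>-.06); P=Ct[t]; print('handle top',len(P),cv2.minAreaRect((P[:,:2]*1000).astype(np.float32)),np.median(P[:,2]))
E
```

```text
clock: 19.4
ee_pos: [0.5624, -0.1486, 0.1722]
orientation: [3.138, -0.001, 0.835]
force: [0.4, 0.0, -1.1]
gripper_width: 0.277
pos [ 562.4 -148.6  172.2] yaw 47.85 offset [-0.2088  0.0824  0.0023] turnz 34.25
brass 1197 ((561.7410888671875, -147.66683959960938), (30.53350067138672, 29.747161865234375), 48.7927131652832) 0.10267618379629595
handle top 3271 ((0.5309162139892578, 0.0060710906982421875), (27.004989624023438, 25.00554847717285), 89.93779754638672) -0.039759829392929685
```

View pics/w5.png

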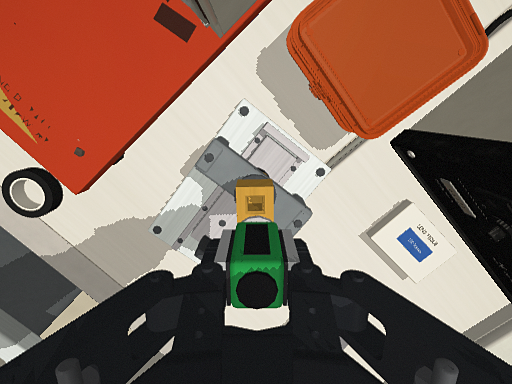

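The driver is free of the screw and upright. The brass head (256,200) is now at about -41° and 4.7 mm lower, so it turned 44°.

```bash
python3 -m inch '[{"turn":[0,0,7],"offset":[-0.04,0.016,0],"fingers":0.1},{"turn":[0,0,14],"offset":[-0.08,0.032,0],"fingers":0.1},{"turn":[0,0,21],"offset":[-0.125,0.05,0],"fingers":0.1},{"turn":[0,0,28],"offset":[-0.17,0.067,0],"fingers":0.1},{"turn":[0,0,34.2],"offset":[-0.199,0.0785,0],"fingers":0.1}]'
python3 -m inch '[{"turn":[0,0,0],"offset":[0,0,0],"fingers":0.1},{"turn":[0,0,0],"offset":[0,0,0],"fingers":0.1},{"turn":[0,0,0],"offset":[0,0,0],"fingers":0.1}]'
python3 - <<'E'
from meas import *
o=ctrl.get_obs(); f=grab_frame('wrist'); T=cam2world(f,o); save(f,'w6.png'); C=cloud(f,T)
m=(abs(C[...,2]-.028)<.005)&(abs(C[...,0]-.483)<.045)&(abs(C[...,1]+.358)<.045)
print('stand',m.sum(),cv2.minAreaRect((C[m][:,:2]*1000).astype(np.float32)))
h=(C[...,2]<.022)&(abs(C[...,0]-.483)<.014)&(abs(C[...,1]+.358)<.014); v,u=np.nonzero(h); print(len(u),u.min(),u.max(),v.min(),v.max()) if len(u) else print('no hole')
if len(u): print(ray(f,T,(u.min()+u.max())/2,(v.min()+v.max())/2,.028))
E
python3 go.py 483.4 -358.7 70 13.6
```

```text
clock: 19.95
ee_pos: [0.4846, -0.351, 0.1691]
orientation: [-3.141, 0.001, 0.232]
force: [0.8, -0.5, -2.3]
gripper_width: 0.274
clock: 20.25
ee_pos: [0.4863, -0.3475, 0.1695]
orientation: [-3.141, 0.0, 0.24]
force: [-0.4, -0.1, -1.7]
gripper_width: 0.275
stand 3468 ((483.51556396484375, -359.2763977050781), (64.18707275390625, 64.05027770996094), 13.73281478881836)
145 260 273 181 192
[ 0.48381145 -0.35907601  0.028     ]
pos [ 486.5 -347.3  169.7] yaw 13.78 offset [-0.0057  0.0104  0.0997] turnz 0.18
```

View pics/w6.png

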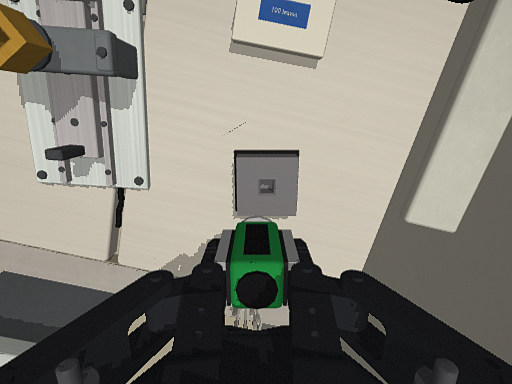

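The stand's hole is at (266,186). The driver is upright in the jaws at (257,265), and the swab pot sits behind the hand but is shorter than the gripper body's height at the end.

```bash
python3 -m inch '[{"turn":[0,0,0.1],"offset":[-0.0062,0.0107,0.02],"fingers":0.1},{"turn":[0,0,0.1],"offset":[-0.0062,0.0107,0.05],"fingers":0.1},{"turn":[0,0,0.1],"offset":[-0.0062,0.0107,0.08],"fingers":0.1},{"turn":[0,0,0.1],"offset":[-0.0062,0.0107,0.095],"fingers":0.1},{"turn":[0,0,0.1],"offset":[-0.0062,0.0107,0.095],"fingers":0.1}]'
python3 rd.py 2; python3 go.py 483 -359.1 44 13.6
```

```text
clock: 20.8
ee_pos: [0.4823, -0.3581, 0.0727]
orientation: [-3.138, 0.002, 0.239]
force: [-0.1, -0.1, -1.2]
gripper_width: 0.273
F [ 0.1  -0.83 -0.98] T [-0.036 -0.022  0.015] sdz 0.022 pos [ 483.06 -359.28   74.87] yaw 13.66 j6 2.12 t 20.9
pos [ 483.3 -359.6   75.4] yaw 13.65 offset [-0.0001 -0.0006  0.0314] turnz 0.05
```

```bash
python3 -m inch '[{"turn":[0,0,0],"offset":[0,-0.0003,0.007],"fingers":0.1},{"turn":[0,0,0],"offset":[0,-0.0003,0.014],"fingers":0.1},{"turn":[0,0,0],"offset":[0,-0.0003,0.021],"fingers":0.1},{"turn":[0,0,0],"offset":[0,-0.0003,0.028],"fingers":0.1},{"turn":[0,0,0],"offset":[0,-0.0003,0.031],"fingers":0.1}]'
python3 rd.py 2
```

```text
clock: 21.4
ee_pos: [0.4823, -0.3598, 0.0429]
orientation: [-3.141, 0.001, 0.236]
force: [-0.8, -0.1, -1.6]
gripper_width: 0.275
F [ 0.05 -0.74 -1.05] T [-0.019 -0.013  0.023] sdz 0.012 pos [ 482.23 -359.81   42.94] yaw 13.54 j6 2.12 t 21.5
```

```bash
python3 -m inch '[{"turn":[0,0,0],"offset":[0.0005,0,0.0015],"fingers":0.1},{"turn":[0,0,0],"offset":[0.0005,0,0.0025],"fingers":0.1},{"turn":[0,0,0],"offset":[0.0005,0,0.003],"fingers":0.1},{"turn":[0,0,0],"offset":[0.0005,0,0.003],"fingers":0.1}]'
python3 rd.py 2
```

```text
clock: 21.9
ee_pos: [0.4831, -0.36, 0.041]
orientation: [3.141, -0.0, 0.237]
force: [1.3, -0.6, -0.3]
gripper_width: 0.275
F [-0.18  0.01 -0.32] T [ 0.012 -0.009 -0.02 ] sdz 0.039 pos [ 483.13 -359.96   41.  ] yaw 13.55 j6 2.13 t 22.0
```

```bash
python3 -m inch '[{"turn":[0,0,0],"offset":[0,0,0.0005],"fingers":0.1},{"turn":[0,0,0],"offset":[0,0,0.0005],"fingers":0.3},{"turn":[0,0,0],"offset":[0,0,0.0005],"fingers":0.4},{"turn":[0,0,0],"offset":[0,0,0.0005],"fingers":0.5},{"turn":[0,0,0],"offset":[0,0,0.0005],"fingers":0.55}]'
python3 -m inch '[{"turn":[0,0,0],"offset":[0,0,0],"fingers":0.6},{"turn":[0,0,0],"offset":[0,0,0],"fingers":0.6},{"turn":[0,0,0],"offset":[0,0,-0.02],"fingers":0.6},{"turn":[0,0,0],"offset":[0,0,-0.06],"fingers":0.6},{"turn":[0,0,0],"offset":[0,0,-0.10],"fingers":0.6}]'
python3 -m inch '[{"turn":[0,0,0],"offset":[-0.01,0,-0.02],"fingers":0.6},{"turn":[0,0,0],"offset":[-0.02,0,-0.02],"fingers":0.6},{"turn":[0,0,0],"offset":[-0.02,0,-0.02],"fingers":0.6}]'
python3 - <<'E'
from meas import *
o=ctrl.get_obs(); f=grab_frame('wrist'); T=cam2world(f,o); save(f,'w7.png'); C=cloud(f,T)
hsv=cv2.cvtColor(f['pixels'],cv2.COLOR_RGB2HSV); H,S,V=[hsv[...,i].astype(int) for i in range(3)]
n=(abs(C[...,0]-.483)<.04)&(abs(C[...,1]+.359)<.04)
P=C[n&(H>40)&(H<95)&(S>90)]; print('handle',len(P),cv2.minAreaRect((P[:,:2]*1000).astype(np.float32)),'ztop',np.percentile(P[:,2],[50,90,99]).round(4))
Q=P[P[:,2]>.076]; print('top',cv2.minAreaRect((Q[:,:2]*1000).astype(np.float32)),np.median(Q[:,2]))
m=n&(abs(C[...,2]-.028)<.005);print('stand',cv2.minAreaRect((C[m][:,:2]*1000).astype(np.float32)))
E
python3 go.py 475.4 -163.0 150 10.1
```

```text
clock: 22.5
ee_pos: [0.4831, -0.3599, 0.0403]
orientation: [-3.142, 0.0, 0.237]
force: [-0.7, -0.1, -0.2]
gripper_width: 0.548
clock: 23.0
ee_pos: [0.4827, -0.3595, 0.141]
orientation: [-3.14, 0.001, 0.237]
force: [0.4, -1.3, -0.2]
gripper_width: 0.6
clock: 23.3
ee_pos: [0.4627, -0.3648, 0.1604]
orientation: [3.141, 0.0, 0.236]
force: [0.2, 0.4, -0.7]
gripper_width: 0.6
handle 729 ((474.22857666015625, -360.0181579589844), (42.25149154663086, 72.35623168945312), 15.617317199707031) ztop [0.08   0.2457 0.2557]
top ((474.1321716308594, -360.115234375), (41.25048065185547, 72.37837982177734), 14.807003021240234) 0.08026627513775053
stand ((483.2127990722656, -359.3102111816406), (64.4284439086914, 64.23153686523438), 13.766949653625488)
pos [ 462.9 -364.4  159.6] yaw 13.5 offset [ 0.0592 -0.1929  0.0097] turnz 3.4
```

View pics/w7.png

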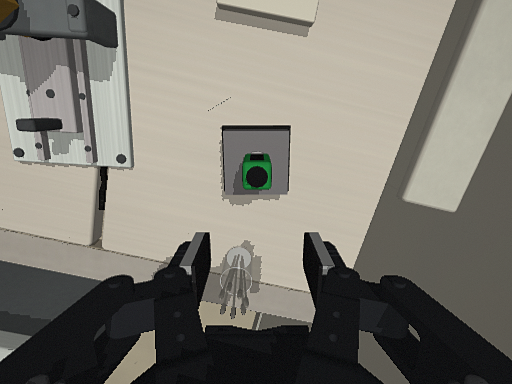

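The driver stands upright in its stand at (257,172), with its handle top at 80 mm, the same height as at the start. The post is at (38,125).

```bash
python3 -m inch '[{"turn":[0,0,1],"offset":[0.013,-0.04,0],"fingers":0.6},{"turn":[0,0,2],"offset":[0.026,-0.085,0],"fingers":0.6},{"turn":[0,0,3],"offset":[0.038,-0.13,0],"fingers":0.6},{"turn":[0,0,3.4],"offset":[0.05,-0.17,0],"fingers":0.5},{"turn":[0,0,3.4],"offset":[0.0545,-0.1929,0.01],"fingers":0.5}]'
python3 -m inch '[{"turn":[0,0,0],"offset":[0,0,0],"fingers":0.5},{"turn":[0,0,0],"offset":[0,0,0],"fingers":0.5},{"turn":[0,0,0],"offset":[0,0,0],"fingers":0.5}]'
cat > post.py <<'E'
from meas import *
o=ctrl.get_obs(); f=grab_frame('wrist'); T=cam2world(f,o); C=cloud(f,T)
n=(abs(C[...,0]-.475)<.06)&(abs(C[...,1]+.163)<.03)&(C[...,2]>.058)&(C[...,2]<.068)
k,l,st,_=cv2.connectedComponentsWithStats(n.astype(np.uint8)); 
for i in range(1,k):
    if st[i,4]>30: P=C[l==i]; print('post',len(P),cv2.minAreaRect((P[:,:2]*1000).astype(np.float32)),np.median(P[:,2]))
save(f,'p%d.png'%int(o['clock']*100))
E
python3 post.py; python3 go.py 475.4 -163.0 35 10.1
```

```text
clock: 23.85
ee_pos: [0.4714, -0.1614, 0.1499]
orientation: [-3.141, 0.0, 0.179]
force: [-0.3, 0.3, -0.4]
gripper_width: 0.497
clock: 24.15
ee_pos: [0.4716, -0.1649, 0.1499]
orientation: [-3.141, 0.001, 0.177]
force: [-0.8, -0.4, 0.5]
gripper_width: 0.496
post 232 ((476.61383056640625, -162.8470458984375), (10.119014739990234, 15.527512550354004), 9.734458923339844) 0.06387878567079389
pos [ 471.6 -165.2  150. ] yaw 10.1 offset [ 0.0042 -0.0014  0.115 ] turnz -0.0
```

```bash
python3 -m inch '[{"turn":[0,0,0],"offset":[0.0054,-0.0013,0.02],"fingers":0.5},{"turn":[0,0,0],"offset":[0.0054,-0.0013,0.05],"fingers":0.5},{"turn":[0,0,0],"offset":[0.0054,-0.0013,0.08],"fingers":0.5},{"turn":[0,0,0],"offset":[0.0054,-0.0013,0.10],"fingers":0.5},{"turn":[0,0,0],"offset":[0.0054,-0.0013,0.112],"fingers":0.5}]' 40
python3 -m inch '[{"turn":[0,0,0],"offset":[0,0,0],"fingers":0.5},{"turn":[0,0,0],"offset":[0,0,0],"fingers":0.3},{"turn":[0,0,0],"offset":[0,0,0],"fingers":0.2},{"turn":[0,0,0],"offset":[0,0,0],"fingers":0.1},{"turn":[0,0,0],"offset":[0,0,0],"fingers":0.05}]' 40
python3 rd.py 4; python3 go.py 456 -166.3 38 10.1
```

```text
clock: 24.7
ee_pos: [0.4758, -0.1628, 0.0365]
orientation: [-3.14, 0.002, 0.176]
force: [-0.7, 0.1, 0.4]
gripper_width: 0.502
clock: 25.2
ee_pos: [0.477, -0.1627, 0.0393]
orientation: [3.14, -0.001, 0.177]
force: [-1.3, -2.5, 5.4]
gripper_width: 0.171
F [-1.14 -3.45  6.63] T [-0.518  0.268 -0.025] sdz 0.031 pos [ 477.03 -162.71   39.26] yaw 10.14 j6 2.47 t 25.4
pos [ 477.  -162.7   39.3] yaw 10.14 offset [-0.0213 -0.0002  0.0012] turnz 0.04
```

```bash
python3 -m inch '[{"turn":[0,0,0],"offset":[0,0,-0.0005],"fingers":0.05},{"turn":[0,0,0],"offset":[-0.0015,0,-0.0005],"fingers":0.05},{"turn":[0,0,0],"offset":[-0.003,0,-0.0005],"fingers":0.05},{"turn":[0,0,0],"offset":[-0.0045,0,-0.0005],"fingers":0.05},{"turn":[0,0,0],"offset":[-0.006,0,-0.0005],"fingers":0.05}]' 40
for i in 1 2 3; do python3 -m inch '[{"turn":[0,0,0],"offset":[-0.001,0,0],"fingers":0.05}]' | grep -E 'force|ee_pos'; done; python3 rd.py 3
```

```text
clock: 25.9
ee_pos: [0.4723, -0.1631, 0.0393]
orientation: [3.141, -0.004, 0.178]
force: [8.4, 1.2, -2.2]
gripper_width: 0.176
ee_pos: [0.4713, -0.1632, 0.0393]
force: [8.2, 1.2, -2.2]
ee_pos: [0.4703, -0.1633, 0.0393]
force: [7.7, 0.6, -1.0]
ee_pos: [0.4694, -0.1635, 0.0393]
force: [7.9, 2.3, -0.6]
F [ 7.29  0.75 -1.78] T [ 0.156 -1.361 -0.   ] sdz 0.009 pos [ 469.25 -163.52   39.3 ] yaw 10.19 j6 2.46 t 26.35
```

```bash
python3 -m inch '[{"turn":[0,0,0],"offset":[-0.0018,0,0],"fingers":0.05},{"turn":[0,0,0],"offset":[-0.0036,0,0],"fingers":0.05},{"turn":[0,0,0],"offset":[-0.0054,0,0],"fingers":0.05},{"turn":[0,0,0],"offset":[-0.007,0,0],"fingers":0.05}]' 40
python3 -m inch '[{"turn":[0,0,0],"offset":[-0.0015,0,0],"fingers":0.05},{"turn":[0,0,0],"offset":[-0.003,0,0],"fingers":0.05},{"turn":[0,0,0],"offset":[-0.0045,0,0],"fingers":0.05},{"turn":[0,0,0],"offset":[-0.006,0,0],"fingers":0.05}]' 40
python3 rd.py 3; python3 go.py 456.2 -166.3 39.3 10.1
```

```text
clock: 26.75
ee_pos: [0.4624, -0.1647, 0.0393]
orientation: [3.141, -0.004, 0.178]
force: [7.3, 0.9, -1.7]
gripper_width: 0.18
clock: 27.15
ee_pos: [0.4566, -0.1658, 0.0393]
orientation: [3.141, -0.004, 0.178]
force: [6.9, 1.2, -0.7]
gripper_width: 0.179
F [ 6.84  1.09 -0.9 ] T [ 0.225 -1.286  0.028] sdz 0.004 pos [ 456.34 -165.79   39.29] yaw 10.2 j6 2.44 t 27.3
pos [ 456.4 -165.8   39.3] yaw 10.2 offset [-0.0002  0.0005 -0.    ] turnz 0.1
```

```bash
python3 -m inch '[{"turn":[0,0,0],"offset":[0.0006,0,0],"fingers":0.05},{"turn":[0,0,0],"offset":[0.0006,0,0],"fingers":0.2},{"turn":[0,0,0],"offset":[0.0006,0,0],"fingers":0.3},{"turn":[0,0,0],"offset":[0.0006,0,0],"fingers":0.45},{"turn":[0,0,0],"offset":[0.0006,0,0],"fingers":0.5}]' 40
python3 -m inch '[{"turn":[0,0,0],"offset":[0,0,0],"fingers":0.5},{"turn":[0,0,0],"offset":[0,0,-0.02],"fingers":0.5},{"turn":[0,0,0],"offset":[0,0,-0.05],"fingers":0.5},{"turn":[0,0,0],"offset":[0,0,-0.09],"fingers":0.5},{"turn":[0,0,0],"offset":[0,0,-0.12],"fingers":0.5}]'
python3 -m inch '[{"turn":[0,0,0],"offset":[-0.01,0,-0.04],"fingers":0.5},{"turn":[0,0,0],"offset":[-0.02,0,-0.08],"fingers":0.5},{"turn":[0,0,0],"offset":[-0.03,0,-0.10],"fingers":0.5},{"turn":[0,0,0],"offset":[-0.03,0,-0.10],"fingers":0.5},{"turn":[0,0,0],"offset":[-0.03,0,-0.10],"fingers":0.5}]'
python3 post.py
python3 - <<'E'
from meas import *
o=ctrl.get_obs(); f=grab_frame('wrist'); T=cam2world(f,o); save(f,'wend.png'); C=cloud(f,T)
hsv=cv2.cvtColor(f['pixels'],cv2.COLOR_RGB2HSV); H,S,V=[hsv[...,i].astype(int) for i in range(3)]
m=(H>12)&(H<32)&(S>110)&(C[...,2]>.09)&(C[...,2]<.115)&(abs(C[...,0]-.561)<.03)&(abs(C[...,1]+.148)<.03); P=C[m]
if len(P)>5: print('brass',cv2.minAreaRect((P[:,:2]*1000).astype(np.float32)),np.median(P[:,2]))
n=(abs(C[...,0]-.483)<.03)&(abs(C[...,1]+.359)<.03)&(C[...,2]<.1); P=C[n&(H>40)&(H<95)&(S>90)]
if len(P)>5: print('driver',cv2.minAreaRect((P[:,:2]*1000).astype(np.float32)),np.percentile(P[:,2],[50,95]))
print(o['force'],o['clock'])
f=grab_frame('scene'); save(f,'send.png'); f=grab_frame('side'); save(f,'sideend.png')
E
```

```text
clock: 27.8
ee_pos: [0.4551, -0.1657, 0.0387]
orientation: [-3.141, 0.001, 0.177]
force: [1.0, -0.3, -0.2]
gripper_width: 0.5
clock: 28.3
ee_pos: [0.4555, -0.1659, 0.1609]
orientation: [3.141, -0.001, 0.177]
force: [0.0, -1.0, 0.2]
gripper_width: 0.494
clock: 28.8
ee_pos: [0.4258, -0.1712, 0.2587]
orientation: [3.141, -0.0, 0.177]
force: [1.0, 0.3, -0.8]
gripper_width: 0.499
post 118 ((455.9245300292969, -166.1033935546875), (9.760294914245605, 15.75628662109375), 10.175654411315918) 0.06384218251337426
brass ((561.3239135742188, -147.95721435546875), (30.1217041015625, 29.8840274810791), 48.55989456176758) 0.10274610323131883
driver ((483.5386047363281, -359.3864440917969), (24.22624969482422, 24.552045822143555), 12.167820930480957) [0.07710461 0.08187196]
[-0.68179853  1.02863447 -0.26899535] 28.85
```

View pics/wend.png

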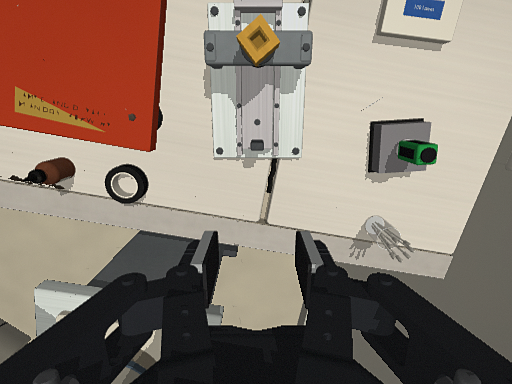

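View pics/sideend.png

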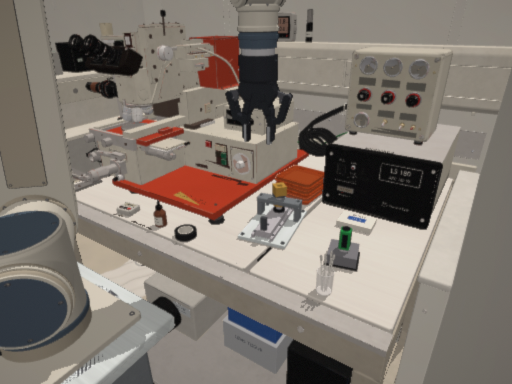

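The final views show the driver upright in its stand and the post moved forward, with the bystanders apparently where they began. I'm handing in.

```bash
python3 -c "
from rig import ctrl
print(ctrl.hand_in(), ctrl.get_obs()['clock'])"
```

```text
the job is handed in; nothing more can be done
the job is handed in; nothing more can be done
```

I completed the whole sequence and handed it in at about 29 s, with no verdict reported. I never measured the press on the block directly. I estimate it at about 8 N.

**What I did**
- **Seating:** I took the driver from its stand and pushed it into the stop screw until the collar met the rim.
- **Turning:** The brass head turned about 44° clockwise and sank 4.7 mm.
- **Return:** I eased back 11° into the play, and the driver lifted without binding. I then stood it back in its stand.
- **Pull:** I drew the block out by its post.

**Last checks**
- **Block:** the post moved 21 mm, which puts the block about 20 mm from home towards its post end.
- **Driver:** the handle top reads 77–82 mm, against about 80 mm before. It stands centred on the stand and upright.
- **Screw:** its angle and height were unchanged after the pull.
- **Robot and bystanders:** the gripper touches nothing. The bystanders looked undisturbed in the final pictures, but I did not measure them.

**How sure the press is**
- **Torque:** the wrist torque was noisy, and a fit for the contact angle was inconclusive. The average over the last few degrees of turning suggests about 8 N.
- **Sinking:** where the sinking rate changed suggests about 8 N, but that reading also depends on judgement.
- **Drag:** the 7–8 N drag on the block suggests roughly 5.5–11 N, which is inside the 4–12 N band.

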